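# Set the flip tags on the parts board

## Task

Each parts bin on the stock board has a hinged red/green flip tag in front of it. Gently push tags over with the fingertips until the tags of the full bins lie with their green face up and those of the other bins with their red face up; some may already be right. Do not pinch a tag between the fingers, and leave the loose parts standing about undisturbed.

Things in the scene. Friction and masses are not known exactly. Their poses are not given: they have to be found in the camera images.
- board: fixed grey stock board lying on the table, 360 mm (x) by 600 mm (y), 12 mm thick; origin at the centre of its underside, x axis away from the robot. Four tag stands in a row along y on its near half, one bin straight behind each (185 mm along +x from the stand), rows spaced 140 mm
- stand_a: fixed aluminium tag stand, base 110 (x) x 108 (y) x 4 mm, standing on the board; origin at the centre of its underside, x axis towards the bin it belongs to. The hinge axis of its tag runs along its y axis, 29 mm above the origin. Two 34 mm high, 6 mm thick hinge posts at y = +-51 mm; four small rubber rest blocks, up to 40 mm high, at x = +-30 mm, y = +-36 mm. It carries tag a
- tag_a (a joint): angle (rad) of tag a: flap 90 mm wide, 12 mm thick, 0.075 kg, with a free-turning 9 mm roller along its free edge, centred 60 mm from the hinge axis. 0: rests leaning to the robot, rising 0.6 rad to the roller (50 mm out, 34 mm above the axis), red face up. Grows as it turns up and over towards its bin; 0.97 upright; 1.94 rests leaning to the bin, equally sloped, green up. Light hinge: falls to either rest
- stand_b: fixed aluminium tag stand, base 110 (x) x 108 (y) x 4 mm, standing on the board; origin at the centre of its underside, x axis towards the bin it belongs to. The hinge axis of its tag runs along its y axis, 29 mm above the origin. Two 34 mm high, 6 mm thick hinge posts at y = +-51 mm; four small rubber rest blocks, up to 40 mm high, at x = +-30 mm, y = +-36 mm. It carries tag b
- tag_b (a joint): angle (rad) of tag b: flap 90 mm wide, 12 mm thick, 0.075 kg, with a free-turning 9 mm roller along its free edge, centred 60 mm from the hinge axis. 0: rests leaning to the robot, rising 0.6 rad to the roller (50 mm out, 34 mm above the axis), red face up. Grows as it turns up and over towards its bin; 0.97 upright; 1.94 rests leaning to the bin, equally sloped, green up. Light hinge: falls to either rest
- stand_c: fixed aluminium tag stand, base 110 (x) x 108 (y) x 4 mm, standing on the board; origin at the centre of its underside, x axis towards the bin it belongs to. The hinge axis of its tag runs along its y axis, 29 mm above the origin. Two 34 mm high, 6 mm thick hinge posts at y = +-51 mm; four small rubber rest blocks, up to 40 mm high, at x = +-30 mm, y = +-36 mm. It carries tag c
- tag_c (a joint): angle (rad) of tag c: flap 90 mm wide, 12 mm thick, 0.075 kg, with a free-turning 9 mm roller along its free edge, centred 60 mm from the hinge axis. 0: rests leaning to the robot, rising 0.6 rad to the roller (50 mm out, 34 mm above the axis), red face up. Grows as it turns up and over towards its bin; 0.97 upright; 1.94 rests leaning to the bin, equally sloped, green up. Light hinge: falls to either rest
- stand_d: fixed aluminium tag stand, base 110 (x) x 108 (y) x 4 mm, standing on the board; origin at the centre of its underside, x axis towards the bin it belongs to. The hinge axis of its tag runs along its y axis, 29 mm above the origin. Two 34 mm high, 6 mm thick hinge posts at y = +-51 mm; four small rubber rest blocks, up to 40 mm high, at x = +-30 mm, y = +-36 mm. It carries tag d
- tag_d (a joint): angle (rad) of tag d: flap 90 mm wide, 12 mm thick, 0.075 kg, with a free-turning 9 mm roller along its free edge, centred 60 mm from the hinge axis. 0: rests leaning to the robot, rising 0.6 rad to the roller (50 mm out, 34 mm above the axis), red face up. Grows as it turns up and over towards its bin; 0.97 upright; 1.94 rests leaning to the bin, equally sloped, green up. Light hinge: falls to either rest
- bin_knobs: fixed blue open bin 120 x 120 x 60 mm, FULL: heaped with metal knobs to about 20 mm over the rim; origin at the centre of its underside, on the board
- bin_cartons: fixed blue open bin 120 x 120 x 60 mm, FULL: packed with small yellow and orange cartons to about 15 mm over the rim; origin as above
- bin_few: fixed blue open bin of the same size, NOT full: two small brass discs on its floor; origin as above
- bin_empty: fixed blue open bin of the same size, NOT full: empty; origin as above
- bearing: loose bystander, to be left alone: bearing ring, 26 mm outside, 12 mm high, lying on the board between two tag stands and the bins; origin at the centre of its underside
- spark_plug: loose bystander, to be left alone: spark plug standing on the board, 22 mm wide, 52 mm high; origin at the centre of its underside
- piston: loose bystander, to be left alone: aluminium piston, 72 mm across, 66 mm high; origin at the centre of its underside
- oil_bottle: loose bystander, to be left alone: grey oil bottle, 60 mm across, 150 mm high; origin at the centre of its underside
- screwdriver: loose bystander, to be left alone: screwdriver lying on the table
- plug_box: loose bystander, to be left alone: red box 70 x 100 x 50 mm; origin at the centre of its underside
- coil: loose bystander, to be left alone: blue ignition coil, 52 mm across, 90 mm high; origin at the centre of its underside

How it is judged:
At the end, for the whole second after the job is handed in: Each tag in front of a full bin (knobs, cartons) rests leaning towards its bin, green up (angle above 1.75 rad), and each tag in front of a bin that is not full rests leaning towards the robot, red up (angle below 0.19 rad) ((((horizontal distance between stand_a and bin_knobs below 0.207 m or horizontal distance between stand_a and bin_cartons below 0.207 m) and value of joint tag_a above 1.75 rad) or (not (horizontal distance between stand_a and bin_knobs below 0.207 m or horizontal distance between stand_a and bin_cartons below 0.207 m) and value of joint tag_a below 0.19 rad)) and (((horizontal distance between stand_b and bin_knobs below 0.207 m or horizontal distance between stand_b and bin_cartons below 0.207 m) and value of joint tag_b above 1.75 rad) or (not (horizontal distance between stand_b and bin_knobs below 0.207 m or horizontal distance between stand_b and bin_cartons below 0.207 m) and value of joint tag_b below 0.19 rad)) and (((horizontal distance between stand_c and bin_knobs below 0.207 m or horizontal distance between stand_c and bin_cartons below 0.207 m) and value of joint tag_c above 1.75 rad) or (not (horizontal distance between stand_c and bin_knobs below 0.207 m or horizontal distance between stand_c and bin_cartons below 0.207 m) and value of joint tag_c below 0.19 rad)) and (((horizontal distance between stand_d and bin_knobs below 0.207 m or horizontal distance between stand_d and bin_cartons below 0.207 m) and value of joint tag_d above 1.75 rad) or (not (horizontal distance between stand_d and bin_knobs below 0.207 m or horizontal distance between stand_d and bin_cartons below 0.207 m) and value of joint tag_d below 0.19 rad))); the robot touches nothing.
It fails at once if a tag is pinched between the fingers (both its faces pressed with over 1.5 N) ((contact force between the fingers and tag_a_c2 above 1.5 N and contact force between the fingers and tag_a_c3 above 1.5 N) or (contact force between the fingers and tag_b_c2 above 1.5 N and contact force between the fingers and tag_b_c3 above 1.5 N) or (contact force between the fingers and tag_c_c2 above 1.5 N and contact force between the fingers and tag_c_c3 above 1.5 N) or (contact force between the fingers and tag_d_c2 above 1.5 N and contact force between the fingers and tag_d_c3 above 1.5 N)).
It fails at once if a tag or its stand is pressed by the fingers with more than 20 N (contact force between the fingers and stand_a above 20 N or contact force between the fingers and stand_b above 20 N or contact force between the fingers and stand_c above 20 N or contact force between the fingers and stand_d above 20 N).
It fails at once if a loose part is lifted, carried or shifted by more than 20 mm (distance of any of bearing, spark_plug, piston, oil_bottle, screwdriver, plug_box, coil from where it was at the start of the episode above 0.02 m).
It also fails if it takes over 56 s, if anything falls off the work surface, if the arm or the gripper's body presses on something with over 40 N, if the wrist force passes 120 N, or if a joint passes its speed limit or range.

## Robot

A 6-joint arm with a two-finger parallel gripper is mounted at the origin on the work surface. World frame = base frame: x ahead of the robot, y to its left, z up, the work surface at z = 0. Lengths are in m, angles in rad, forces in N, time in s.
With the tool pointing down it reaches from about 0.375 to 0.975 m from the base axis. Payload 3.8 kg.
Tool frame: the origin (TCP) lies at the very end of the fingers, on their centre line; the grasp point (between the pads) lies 19 mm behind it (bot.pinch_z is the distance from the TCP to the grasp point, in m); x points along the fingers, y is the direction in which the jaws open and shut, and the axes are right-handed (so a half turn about x gives the same grasp; the last joint's range is limited). The gripper opens to 85 mm and grips with 20 to 120 N. Pads are 22 mm wide; open, the fingers measure 114 mm over their backs; the gripper's body (76 mm by 85 mm) begins 54 mm behind the grasp point. The pads swing forward as they close: fully open they stand 13 mm farther back than shut.
Start: joints at [-0.037, 0.264, 1.604, -0, 1.274, -0.037], TCP at [0.675, -0, 0.231] pointing down, gripper open.
Joint ranges: [-2.63, 2.63], [-0.94, 2.18], [0.31, 2.57], [-1.31, 4.45], [0, 2.66], [-2.55, 2.55]. Speed limits (rad/s): [2.57, 2.57, 3.14, 3.14, 3.14, 3.14].

## Interface

Orientations are given as a rotation vector (axis times angle).
In Python, from workcell import monitor, imaging, finish_job, bot gives the robot as it stands.
- The arm moves only by the tool jog_arm, never from a script. Its argument "rows" is a list of rows, each a list of 7 numbers: the shift along the tool's x, y, z in m, then the turn, a rotation vector about the tool's x, y, z in rad, then the opening in per cent of the stroke, from 0 (shut) to 100 (fully open). A call has 1 to 20 rows; each row is the pose to reach, as a shift and turn from the pose measured when the call began, along the tool's axes at that moment; what a row does not reach only later rows make up. A row lasts 1/10 s, in which the tool goes at most 50 mm and 8.59 degrees, less where a joint would pass 70% of its speed; a pose out of reach is approached as far as the arm can. A call with a gripper value outside its range is refused whole. The fingers move at their own pace and stop on an object; "force" is the grip in N (left out, the last holds). Time passes only in rows, so rows that repeat a pose let the fingers close. It gives the time, the measured TCP pose, the force and the opening at its end, in the units of the state.
- monitor.read_state(): the state, without advancing time (a new reading comes with each control period).
- imaging.read_camera(name): name is "scene" or "side" or "wrist"; returns the picture (420x560x3 uint8, blue, green, red); there is no depth.
- imaging.camera_params(name): a dict with "fx", "fy", "cx", "cy" (pixels), "T" (4x4, takes a point from camera to world coordinates); the wrist camera has in their place "T_tool_cam" (4x4, takes a point from camera to tool coordinates, whose origin is the TCP and whose axes are the tool frame's). Camera axes: x right, y down, z forward; pixel columns grow to the right and rows downward; lengths in m; the calibration is good to about 2 mm. A picture is of the moment at which its call begins: read the wrist's pose just before it. camera_params takes no time and is no camera call.
- finish_job(): hands the job in, once; it reports no verdict.
The state is a dict: "time": time; "q": joint angles; "joint_vel": joint speeds; "joint_torque": joint torques, N m; "tool_pos": TCP position; "tcp_rot": TCP orientation; "wrist_force": force on the tool from outside, world axes, zero at the start; "torque": the same for the moment, N m; "width": opening from 0.0 (shut) to 1.0 (fully open).
Only numpy, scipy, OpenCV 4.12 (cv2) and the standard library are available. Lean on these libraries where they do the work, as an engineer would, in place of code of your own. Each camera call takes 0.05 s, during which the arm holds its last target. There are 200 camera calls.

## Working session

There is one attempt and no reset: what is moved stays moved. The work goes in short steps, Python scripts to look and compute and a tool call to move; the robot and the scene stay as the last step left them, time stands still between calls to the robot, and variables do not carry over. Pictures are saved under pics/ and viewed, about 8 in all and at most 12, crops included, and the job is handed in when it is done.

Besides the shell and the picture viewer there is one more tool, called in YAML: its name, and indented under it one key for each argument. jog_arm: Moves the arm, as the interface text tells. Its arguments: {"type":"object","properties":{"rows":{"type":"array","items":{"type":"array","items":{"type":"number"}}},"force":{"type":"number"}},"required":["rows"]}

```bash
mkdir -p pics; python3 - <<'E'
from workcell import monitor, imaging
import cv2,numpy as np
s=monitor.read_state();print(s)
for n in("scene","side"):
    cv2.imwrite(f"pics/{n}0.png",imaging.read_camera(n))
    p=imaging.camera_params(n);print(n,p)
p=imaging.camera_params("wrist");print(p)
cv2.imwrite("pics/wrist0.png",imaging.read_camera("wrist"))
E
```

```text
{'time': 0.0, 'q': array([-3.69216121e-02,  2.64748920e-01,  1.60537393e+00,  8.30994004e-06,
        1.27369612e+00, -3.68548915e-02]), 'joint_vel': array([-0.00078955,  0.00161121, -0.000802  ,  0.00036664,  0.00077655,
       -0.00058798]), 'joint_torque': array([ 6.10465631e-04, -5.15121067e+01, -3.67308676e+01, -4.07824507e-05,
        1.31324201e-02,  1.46811578e-05]), 'tool_pos': array([6.74270667e-01, 1.32676315e-05, 2.29964915e-01]), 'tcp_rot': array([ 1.20826426,  1.21087118, -1.21084592]), 'wrist_force': array([0.38898285, 0.86341683, 0.20954821]), 'torque': array([ 0.00429598, -0.03051539,  0.03688735]), 'width': 0.9967305844042513}
scene {'fx': 396.39250095402946, 'fy': 396.39250095402946, 'cx': 281.6740508514406, 'cy': 215.37517712181327, 'T': array([[-0.03834826,  0.73080782, -0.6815052 ,  1.35078326],
       [ 0.99913585,  0.01710142, -0.03788272,  0.03892194],
       [-0.01603028, -0.68236901, -0.7308321 ,  0.95632015],
       [ 0.        ,  0.        ,  0.        ,  1.        ]])}
side {'fx': 499.98329271836957, 'fy': 499.98329271836957, 'cx': 280.3741227975475, 'cy': 206.5268354157925, 'T': array([[-0.91567871, -0.29612435,  0.27174045,  0.16979971],
       [-0.40160394,  0.64772108, -0.64743469,  0.83858089],
       [ 0.01570916, -0.7019742 , -0.71202911,  0.99184614],
       [ 0.        ,  0.        ,  0.        ,  1.        ]])}
{'fx': 310.09327196493706, 'fy': 310.09327196493706, 'cx': 279.8072326623593, 'cy': 209.43828547123354, 'T_tool_cam': array([[ 3.81614134e-04, -2.58322011e-01,  9.66058794e-01,
        -1.42573309e-01],
       [ 9.99999917e-01, -4.19127826e-05, -4.06228998e-04,
         6.30111765e-04],
       [ 1.45428104e-04,  9.66058868e-01,  2.58321974e-01,
        -6.65098498e-02],
       [ 0.00000000e+00,  0.00000000e+00,  0.00000000e+00,
         1.00000000e+00]])}
```

View pics/scene0.png

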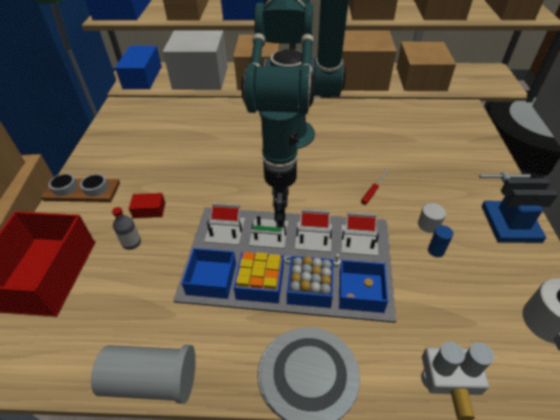

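View pics/side0.png

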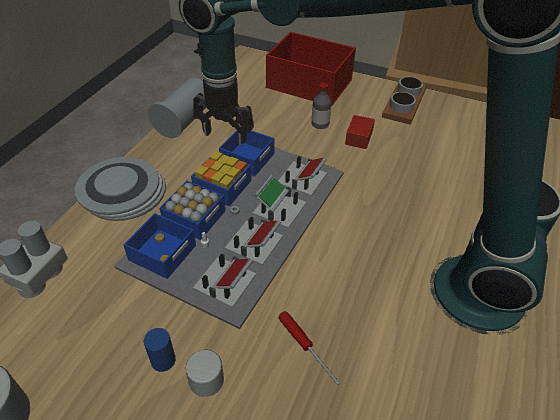

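The scene view, left to right (rising y), shows: empty bin with a red tag, cartons with green, knobs (row at about px 313,225) with red, and few with red. So only the knobs tag seems to need flipping. I'll measure its stand in enlarged crops.

```bash
python3 - <<'E'
import cv2,numpy as np
a=cv2.imread("pics/scene0.png")[195:315,175:400];b=cv2.imread("pics/side0.png")[140:305,170:345]
cv2.imwrite("pics/c1.png",cv2.resize(a,None,fx=3.5,fy=3.5,interpolation=cv2.INTER_CUBIC))
cv2.imwrite("pics/c2.png",cv2.resize(b,None,fx=3.5,fy=3.5,interpolation=cv2.INTER_CUBIC))
E
```

```text
(no output)
```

View pics/c1.png

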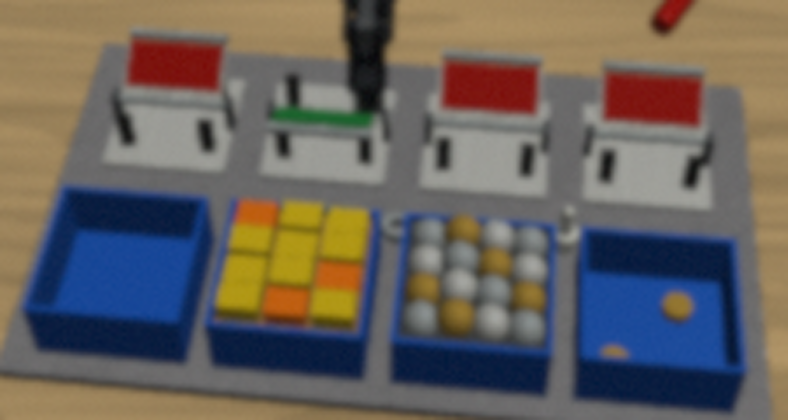

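View pics/c2.png

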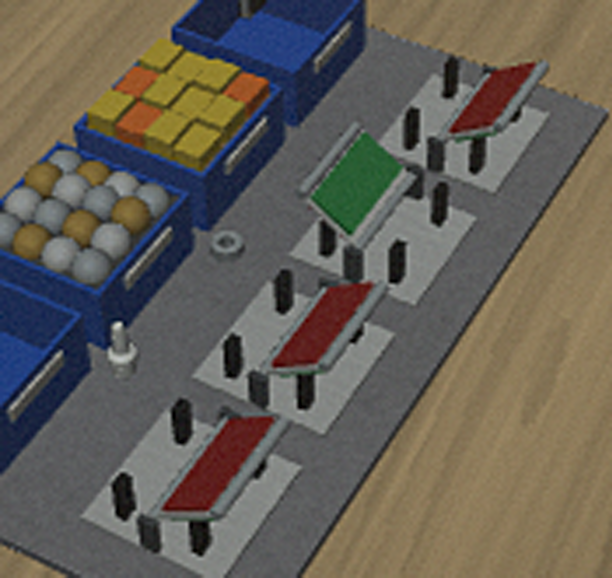

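Only the knobs tag (third from the left) is wrong. Side crop: its base corners are (193,378), (327,433), (395,337). Scene crop: its roller runs (445,55)-(541,62) and its front base corners are (421,187), (545,193).

```bash
python3 - <<'E'
from workcell import imaging
import numpy as np
def pt(cam,u,v,z):
    p=imaging.camera_params(cam);T=p['T']
    d=T[:3,:3]@[(u-p['cx'])/p['fx'],(v-p['cy'])/p['fy'],1];o=T[:3,3]
    return (o+d*(z-o[2])/d[2])[:3].round(4)
sc=lambda x,y,z:pt("scene",175+x/3.5,195+y/3.5,z)
sd=lambda x,y,z:pt("side",170+x/3.5,140+y/3.5,z)
print("side base",[sd(*q,.016) for q in((193,378),(327,433),(395,337))], "centre",(sd(193,378,.016)+sd(395,337,.016))/2)
print("scene base",sc(421,187,.016),sc(545,193,.016))
print("roller scene",sc(445,55,.079),sc(541,62,.079))
print("roller side",sd(325,370,.075),sd(385,285,.075))
print("post tops",sc(427,118,.046),sc(548,124,.046))
print("plug side",sd(120,370,.012),"bearing",sd(228,245,.02))
E
```

```text
side base [array([0.6101, 0.1442, 0.016 ]), array([0.5008, 0.1497, 0.016 ]), array([0.4929, 0.0477, 0.016 ])] centre [0.5515  0.09595 0.016  ]
scene base [0.609  0.0364 0.016 ] [0.6127 0.1424 0.016 ]
roller scene [0.5117 0.0553 0.079 ] [0.5182 0.1386 0.079 ]
roller side [0.505  0.1427 0.075 ] [0.4995 0.0532 0.075 ]
post tops [0.5563 0.0405 0.046 ] [0.5607 0.1451 0.046 ]
plug side [0.6637 0.1566 0.012 ] bearing [0.6467 0.0179 0.02  ]
```

jog_arm:
  rows:
    - [0,-0.04,-0.015,0,0,0,0]
    - [0,-0.08,-0.035,0,0,0,0]
    - [0,-0.12,-0.05,0,0,0,0]
    - [0,-0.16,-0.07,0,0,0,0]
    - [0,-0.2,-0.085,0,0,0,0]
    - [0,-0.224,-0.097,0,0,0,0]
    - [0,-0.224,-0.097,0,0,0,0]
    - [0,-0.224,-0.097,0,0,0,0]
    - [0,-0.224,-0.097,0,0,0,0]
    - [0.03,-0.224,-0.097,0,0,0,0]
    - [0.06,-0.224,-0.097,0,0,0,0]
    - [0.09,-0.224,-0.097,0,0,0,0]
    - [0.12,-0.224,-0.097,0,0,0,0]
    - [0.15,-0.224,-0.097,0,0,0,0]
    - [0.165,-0.224,-0.097,0,0,0,0]
    - [0.165,-0.224,-0.097,0,0,0,0]
    - [0.165,-0.224,-0.097,0,0,0,0]
  force: 20

```text
time: 1.85
tool_pos: [0.4509, 0.0967, 0.0656]
tcp_rot: [1.209, 1.21, -1.212]
wrist_force: [0.5, 0.2, -0.0]
width: 0.0
```

```bash
python3 - <<'E'
from workcell import monitor, imaging
import cv2
s=monitor.read_state();print(s['time'],s['tool_pos'],s['width'],s['wrist_force'])
b=imaging.read_camera("side")[120:320,150:370]
cv2.imwrite("pics/s1.png",cv2.resize(b,None,fx=2.7,fy=2.7,interpolation=cv2.INTER_CUBIC))
E
```

```text
1.85 [0.45090094 0.0966659  0.06558779] 0.00047217715928263884 [ 0.52562638  0.17354009 -0.01014795]
```

View pics/s1.png

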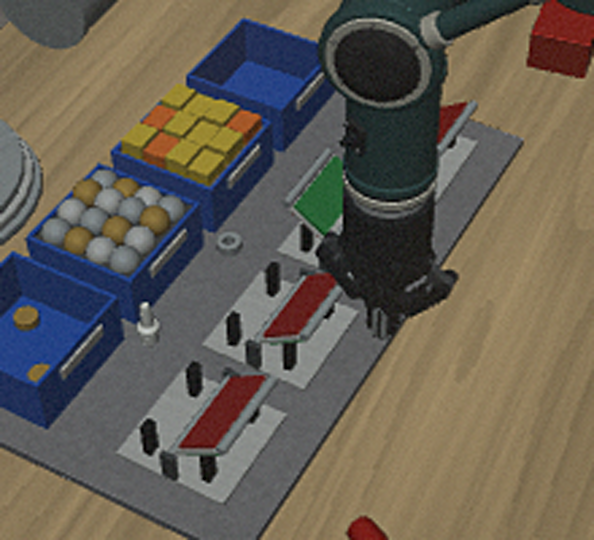

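The closed fingers (about px 378,325) stand just robot-side of the knobs tag. Now a slow push in +x.

jog_arm:
  rows:
    - [0,0.01,0,0,0,0,0]
    - [0,0.02,0,0,0,0,0]
    - [0,0.026,0,0,0,0,0]
    - [0,0.032,0,0,0,0,0]
    - [0,0.038,0,0,0,0,0]
    - [0,0.044,0,0,0,0,0]
    - [0,0.05,0,0,0,0,0]
    - [0,0.056,0,0,0,0,0]
    - [0,0.062,0,0,0,0,0]
    - [0,0.068,0,0,0,0,0]
    - [0,0.074,0,0,0,0,0]
    - [0,0.08,0,0,0,0,0]
    - [0,0.086,0,0,0,0,0]
    - [0,0.092,0,0,0,0,0]
    - [0,0.098,0,0,0,0,0]
    - [0,0.105,0,0,0,0,0]
    - [0,0.105,0,0,0,0,0]
    - [0,0.105,0,0,0,0,0]

```text
time: 3.7
tool_pos: [0.5566, 0.0968, 0.0663]
tcp_rot: [1.209, 1.21, -1.21]
wrist_force: [-0.1, -0.4, -0.3]
width: -0.0
```

jog_arm:
  rows:
    - [0,-0.02,0,0,0,0,0]
    - [-0.02,-0.04,0,0,0,0,0]
    - [-0.06,-0.06,0,0,0,0,0]
    - [-0.1,-0.09,0,0,0,0,0]
    - [-0.14,-0.12,0,0,0,0,0]
    - [-0.17,-0.15,0,0,0,0,0]
    - [-0.2,-0.15,0,0,0,0,0]
    - [-0.2,-0.15,0,0,0,0,0]
    - [-0.2,-0.15,0,0,0,0,0]

```text
time: 4.6
tool_pos: [0.407, 0.0969, 0.2672]
tcp_rot: [1.211, 1.208, -1.208]
wrist_force: [0.1, -0.4, -0.4]
width: -0.004
```

```bash
python3 - <<'E'
from workcell import monitor, imaging
import cv2,numpy as np
s=monitor.read_state();print(s['time'],s['tool_pos'],s['wrist_force'])
b=imaging.read_camera("side")[120:320,110:370];a=imaging.read_camera("scene")[190:320,170:405]
a=cv2.resize(a,(520,288),interpolation=cv2.INTER_CUBIC);b=cv2.resize(b,(400,308),interpolation=cv2.INTER_CUBIC)
b=cv2.copyMakeBorder(b,0,0,0,120,cv2.BORDER_CONSTANT)
cv2.imwrite("pics/f1.png",np.vstack([a,b]))
E
```

```text
4.6 [0.40696113 0.09694881 0.26722348] [ 0.08130464 -0.38606101 -0.41636575]
```

View pics/f1.png

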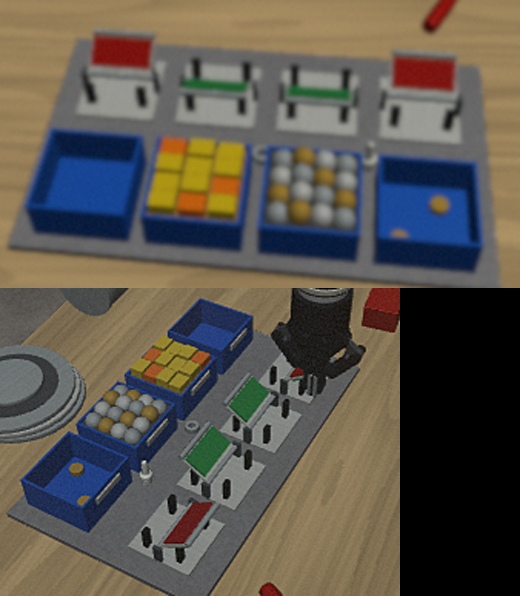

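The knobs tag (px 318,92) and the cartons tag (px 215,85) now lie green up, equally sloped. The outer two (empty and few) are red up, and the bearing and spark plug still stand in place.

```bash
python3 -c "
from workcell import finish_job;print(finish_job())"
```

```text
the job is handed in; nothing more can be done
None
```

I flipped one tag, the one in front of the knobs bin; the other three were already right and I left them alone. I used the closed fingertips for one slow push, then moved the arm clear and handed the job in at about 4.7 s.

- **Tags:** the last scene and side pictures show the knobs and cartons tags green up, leaning equally towards their bins. The tags of the empty bin and the one with two discs are red up. I judged this by eye and did not measure the angles.
- **Loose parts:** the bearing and spark plug look unmoved. The other loose parts are mostly outside the final crops, so I didn't check them again, but the arm's path stayed over the board and well away from them.
- **Forces:** the wrist force read below about 0.6 N after each move; I didn't record the peak during the push.

No check failed or disagreed, and the hand-in gave no verdict.

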